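# Load a board tray under the hold-down springs of a contact-test nest

## Robot

A 7-joint arm with a two-finger parallel gripper is mounted at the origin on the work surface; the furniture and walls round the work are solid. World frame = base frame: x ahead of the robot, y to its left, z up, the work surface at z = 0. Lengths are in m, angles in rad, forces in N, time in s.
With the tool pointing down it reaches from about 0.4 to 0.85 m from the base axis. Payload 10.4 kg.
Tool frame: the origin (TCP) lies on the front face of the gripper's body, between the roots of the fingers; the fingertips stand 73 mm ahead of it and the grasp point (between the pads) lies 54 mm ahead of it; z points along the fingers, y is the line along which they close (so a half turn about z gives the same grasp; the last joint's range is limited). The gripper opens to 85 mm and grips with 20 to 120 N. Pads are 22 mm wide; open, the fingers measure 114 mm over their backs; the gripper's body (76 mm by 85 mm) begins 54 mm behind the grasp point. The pads swing forward as they close: fully open they stand 13 mm farther back than shut.
Start: joints at [1.177, 0.332, -0.065, 1.46, 0.022, 1.35, -0.088], TCP at [0.226, -0.583, 0.304] pointing down, gripper open.
Joint ranges: [-2.6, 2.6], [-0.5, 2.12], [-1.47, 1.34], [0.16, 2.42], [-1.27, 4.41], [0.06, 2.06], [-2.6, 2.6]. Speed limits (rad/s): [2.22, 2.22, 2.79, 2.79, 3.14, 3.14, 3.14].

## Interface

Orientations are given as a unit quaternion [x, y, z, w].
In Python, from workcell import manip gives the robot as it stands.
- The arm moves only by the shell command python3 -m jog 'ROWS' [FORCE]. ROWS is JSON, a list of rows, each an object with "grip": the gripper command: -1 is fully open, 1 is shut, values between are in proportion; "slide": the shift along the tool's x, y, z in cm, a list of three; "yaw": the turn about the tool's z in rad. A call has 1 to 8 rows; each row shifts and turns the commanded pose from where the row before left it, along the tool's axes as they then stand; what a row does not reach is not made up. A row lasts 1/10 s, in which the tool goes at most 50 mm and 8.59 degrees, less where a joint would pass 70% of its speed; a pose out of reach is approached as far as the arm can. A call with a gripper value outside its range is refused whole. The fingers move at their own pace and stop on an object; FORCE is the grip in N (left out, the last holds). Time passes only in rows, so rows that do not move let the fingers close. It gives the time, the measured TCP pose, the force, the opening and the grip force at its end, in the units of the state.
- manip.get_obs(): the state, without advancing time (a new reading comes with each control period).
- manip.camera(name): name is "scene" or "top" or "wrist"; returns the picture (384x512x3 uint8, blue, green, red); there is no depth.
- manip.calibration(name): a dict with "vfov" (degrees; the focal length in pixels is half the picture's height over the tangent of half this angle, whatever the lens; pixels are square), "cx", "cy" (the principal point, pixels), "camera_from_world" (4x4, takes a point from world to camera coordinates). Camera axes: x right, y down, z forward; pixel columns grow to the right and rows downward; lengths in m; the calibration is good to about 2 mm. A picture is of the moment at which its call begins: read the wrist's pose just before it. calibration takes no time and is no camera call; for the wrist camera it gives the pose at the moment of the call.
- manip.hand_in(): hands the job in; it is judged then, once.
Trained networks look in the newest picture that a camera, given by its name, has taken for a name from the list of things; names that differ only in an ending like _2 or _b are one class to them, and where a whole thing is asked for, a point or a joint stands for the part that bears it (a point fixed in the world has none). Each returns a list of dicts, best first, with "conf" (0 to 1); they miss things now and then, are a little off and sometimes report something else, mostly with a low value. They report only what shows in the picture. A call takes as long as a camera call.
- manip.masks_of(thing, camera): "region" (384x512 bool, what is visible of it) and "centre" ([column, row] in pixels, amid what is visible of it).
The state is a dict: "clock": time; "joint_pos": joint angles; "joint_velocities": joint speeds; "tau": joint torques, N m; "position": TCP position; "ee_rot": TCP orientation; "ft_force": force on the tool from outside, world axes, zero at the start; "torque": the same for the moment, N m; "grip_width": opening from 0.0 (shut) to 1.0 (fully open); "grasp_force": force on a finger pad.
Only numpy, scipy, OpenCV 4.12 (cv2) and the standard library are available. Lean on these libraries where they do the work, as an engineer would, in place of code of your own. Each camera call takes 0.05 s, during which the arm holds its last target. There are 200 camera calls.

## Task

Load the board into the test nest: with closed fingertips press the black board tray down firmly on its ribbed thumb pad and, keeping it down, slide it under the two leaf springs until it is fully home against the end stop. Then push the keeper arm by its knob, without gripping it, all the way round so that it stands across the channel behind the tray, and come away. Do not pick the tray up, do not touch the circuit board on it, and leave the things lying round the nest where they are.

Things in the scene. Friction and masses are not known exactly. Their poses are not given: they have to be found in the camera images.
- nest: Fixed contact-test nest: aluminium base 176 x 108 x 5 mm with two side rails. Origin on the bench under the channel's middle, z up; +x is the slide direction, from the open loading bay to the end stop; y to its left. Rails (nest frame, mm): inner faces y +-36.2, 10 wide, x -58 to 74, tops z 22.
- nest_stop (a point): Middle of the end stop's face, nest x 60, y 0, z 17 mm (stop's top z 23). The tray's nose butts here when home.
- bed (a joint): How far the sprung contact bed under the tray is pressed down (m): 0 raised (its top at z 16 mm, tray top z 22), 0.006 fully down on a hard floor (bed z 10, tray top z 16). It lifts the tray. At the thumb pad about 5 N starts it moving and 10 N presses it fully down. Slippery lining.
- leaf_toe (a point): Toe tip of the left copper leaf spring: nest x 18.5, y 31.5, z 19 mm. Two leaves (y 28 to 35 and -35 to -28) reach back from clamps over the stop; lowest line x 26, z 15; under the toes z 18.5. A tray pressed down less than 4 mm butts on the toes; fully pressed it passes under, lifting the leaves 1 mm. They then hold it down with 13 N; sliding it takes 8 to 18 N.
- tray: Loose black plastic board tray, 92 (x) x 70 (y) x 6 mm, 0.14 kg, in the loading bay between the rails. Origin: centre of its underside, axes as the nest's. Starts near nest x -31, z 16 mm; fully home it is at x 14, z 10 (about 45 mm of slide). On top (tray frame): thumb pad x -46 to -6, push rib x -6 to -2 (46 wide, 10 high), then the board.
- tray_pad (a point): Middle of the thumb pad on the tray's top: tray x -24, y 0, z 6 mm. Press here; the rib, whose rear face is 18 mm ahead, lets the fingertip push the tray forward while pressing.
- board: Yellow circuit board fixed on the tray's front half, 36 x 45 mm; it covers tray x 4 to 40, y -23 to 23 mm and stands up to 11 mm above the tray's top. Not to be touched. Origin at its centre.
- keeper (a joint): Angle of the steel keeper arm (rad) about a vertical pivot at nest x -37.5, y -41.5 mm. 0: points to nest -x beside the tray (starts -0.35 to 0, negative is outward); grows clockwise seen from above; 1.57, its stop: points to nest +y across the channel, 1.5 mm behind the home tray (shut). Stiff: 1.2 N at the knob, stays where left. Closes only if the tray is home.
- keeper_stud (a point): Middle of the keeper's upright black knob, 12 mm in diameter, 36 mm from the pivot, z 28 to 47 mm above the bench (this point z 38). The arm below lies at z 23 to 28; an 8 mm pin under the knob reaches down to z 12.5.
- loupe: Bystander: small black eyepiece loupe, 36 mm across, 36 mm high, standing. Origin at the centre of its underside.
- tool_vial: Bystander: lying vial 13 mm thick, 51 mm long. Origin at the centre of its underside.
- petri_dish: Bystander: clear dish, 55 mm across, 12 mm high. Origin at the centre of its underside.
- screwdriver: Bystander: small blue screwdriver lying flat, 128 mm long, 10 mm thick. Origin at the centre of its underside.

How it is judged:
By the outcome, as a careful person would: the job done as asked, in the order asked, and still so for the second after the job is handed in, with the robot touching nothing.
It also fails if it takes over 54 s, if anything falls off the work surface, if the arm or the gripper's body presses on something with over 40 N, if the wrist force passes 120 N, or if a joint passes its speed limit or range.

## Working session

There is one attempt and no reset: what is moved stays moved. The work goes in short steps, Python scripts to look and compute and a shell command to move; the robot and the scene stay as the last step left them, time stands still between calls to the robot, and variables do not carry over. Pictures are saved under pics/ and viewed, at most 10 in all, crops included, and the job is handed in when it is done.

```bash
ls; mkdir -p pics; python3 - <<'E'
from workcell import manip
import cv2,numpy as np
o=manip.get_obs();print({k:np.round(v,3) for k,v in o.items()})
for c in ["scene","top"]:
    im=manip.camera(c);cv2.imwrite(f"pics/{c}0.png",im);k=manip.calibration(c);print(c,k)
    for t in ["tray","nest","tray_pad","keeper_stud","leaf_toe","board","nest_stop","loupe","tool_vial","petri_dish","screwdriver"]:
        print(t,[(round(float(m["conf"]),2),np.round(m["centre"],1).tolist(),int(m["region"].sum())) for m in manip.masks_of(t,c)[:2]])
E
```

```text
pics
{'clock': np.float64(0.0), 'joint_pos': array([ 1.177,  0.333, -0.065,  1.461,  0.022,  1.35 , -0.088]), 'joint_velocities': array([-0.   ,  0.001, -0.001, -0.001, -0.001, -0.001,  0.   ]), 'tau': array([-1.0000e-03, -6.2545e+01,  4.9000e-02, -3.9160e+01,  1.6000e-02,
        1.0000e-02,  0.0000e+00]), 'position': array([ 0.226, -0.582,  0.303]), 'ee_rot': array([ 0.983,  0.184, -0.   , -0.001]), 'ft_force': array([ 0.627, -0.432, -0.743]), 'torque': array([-0.021, -0.007, -0.022]), 'grasp_force': np.float64(0.0), 'grip_width': np.float64(1.005)}
scene {'vfov': 49.54180932185248, 'cx': 256.29500509767183, 'cy': 191.99180020280016, 'camera_from_world': array([[ 0.75563915, -0.65489138, -0.01125887, -0.23153851],
       [-0.49729981, -0.56244746, -0.66056473,  0.39080728],
       [ 0.42626562,  0.5047476 , -0.75068468,  0.57096547],
       [ 0.        ,  0.        ,  0.        ,  1.        ]])}
tray [(0.7, [245.6, 214.9], 1183)]
nest [(0.78, [260.4, 201.6], 2198)]
tray_pad [(0.93, [248.6, 210.3], 1193)]
keeper_stud []
leaf_toe [(0.46, [257.5, 183.6], 28), (0.4, [261.9, 294.6], 209
[... 348 characters left out ...]
43, 'camera_from_world': array([[ 0.02244012, -0.99970808,  0.00895511,  0.20494533],
       [-0.9942471 , -0.02325413, -0.10455598,  0.50037893],
       [ 0.1047337 , -0.00655735, -0.99447868,  0.96339527],
       [ 0.        ,  0.        ,  0.        ,  1.        ]])}
tray [(0.93, [262.5, 209.2], 1334)]
nest [(0.89, [250.3, 186.4], 2407)]
tray_pad [(0.57, [259.9, 211.4], 1341)]
keeper_stud []
leaf_toe [(0.4, [241.1, 179.3], 72)]
board [(0.67, [258.6, 201.0], 310)]
nest_stop [(0.91, [252.1, 185.0], 2406)]
loupe [(0.57, [216.5, 228.3], 182)]
tool_vial [(0.57, [214.1, 199.0], 152)]
petri_dish [(0.64, [203.9, 178.1], 467)]
screwdriver [(0.75, [252.8, 185.1], 2257), (0.72, [330.4, 248.0], 104)]
```

```bash
cat > h.py <<'E'
import numpy as np,cv2
from workcell import manip
def K(k): f=192/np.tan(np.radians(k["vfov"]/2)); return f,k["cx"],k["cy"],np.array(k["camera_from_world"])
def p2w(k,uv,z):
    f,cx,cy,T=K(k);R=T[:3,:3];c=-R.T@T[:3,3]
    d=R.T@np.array([(uv[0]-cx)/f,(uv[1]-cy)/f,1]);return c+d*(z-c[2])/d[2]
def w2p(k,p):
    f,cx,cy,T=K(k);q=T[:3,:3]@np.asarray(p)+T[:3,3];return np.array([cx+f*q[0]/q[2],cy+f*q[1]/q[2]])
def nest2w(n,pose): # n mm in nest frame; pose x,y,th
    x,y,t=pose;c,s=np.cos(t),np.sin(t);n=np.asarray(n,float)/1000
    return np.array([x+c*n[0]-s*n[1],y+s*n[0]+c*n[1],n[2]])
E
python3 - <<'E'
from h import *
k=manip.calibration("top");im=manip.camera("top")
m=manip.masks_of("tray","top")[0];print("tray",p2w(k,m["centre"],.02))
b=manip.masks_of("board","top")[0];print("board",p2w(k,b["centre"],.028))
n=manip.masks_of("nest","top")[0]["region"]
r=cv2.minAreaRect(cv2.findContours(n.astype(np.uint8),0,2)[0][0]);print(r)
cv2.imwrite("pics/t1.png",cv2.resize(im[130:270,160:360],None,fx=4,fy=4,interpolation=cv2.INTER_CUBIC))
E
```

```text
tray [0.45113814 0.20187249 0.02      ]
board [0.4685445  0.20945996 0.028     ]
((258.1792297363281, 196.8773651123047), (79.25704193115234, 49.0377197265625), 74.05460357666016)
```

View pics/t1.png

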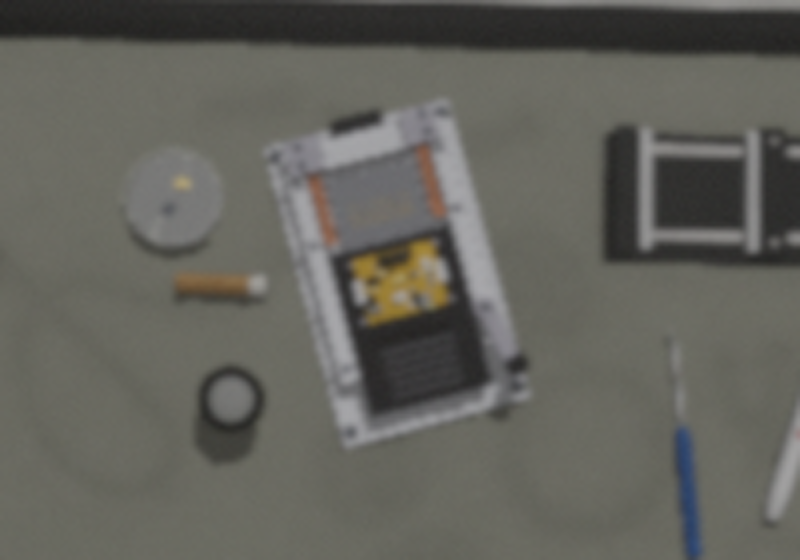

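```bash
python3 - <<'E'
from h import *
from scipy.optimize import least_squares
k=manip.calibration("top")
f=lambda u,v,z:p2w(k,(u/4+160-.4,v/4+130-.4),z)
C=[f(265,150,.005),f(447,100,.005),f(530,398,.005),f(347,447,.005)]
for c in C:print(np.round(c,4))
d=lambda a,b:np.linalg.norm(a-b)
print(d(C[0],C[1]),d(C[1],C[2]),d(C[2],C[3]),d(C[3],C[0]))
ctr=sum(C)/4
ax=(C[0]+C[1]-C[2]-C[3]);th=np.arctan2(ax[1],ax[0]);print("ctr",ctr,"th",th,np.degrees(th))
c,s=np.cos(th),np.sin(th);R=np.array([[c,s],[-s,c]])
for n,u,v,z in [("knob",517,362,.045),("trayrear",430,398,.022),("trayrearL",370,413,.022),("trayrearR",490,382,.022),("toeL",333,240,.019),("toeR",440,213,.019),("loupe",231,398,.036)]:
    p=f(u,v,z);print(n,np.round(p,4),np.round(R@(p-ctr)[:2]*1000,1))
E
```

```text
[0.547  0.2878 0.005 ]
[0.5782 0.1852 0.005 ]
[0.4103 0.1355 0.005 ]
[0.3808 0.2372 0.005 ]
0.10729958884037993 0.17510399904252186 0.10587915198827967 0.17374798804830593
ctr [0.47908068 0.21143678 0.005     ] th 0.2916801203308223 16.712039862824113
knob [0.4287 0.1463 0.045 ] [-67.  -47.9]
trayrear [0.4088 0.192  0.022 ] [-72.9   1.6]
trayrearL [0.3998 0.2248 0.022 ] [-72.1  35.6]
trayrearR [0.4183 0.1592 0.022 ] [-73.3 -32.6]
toeL [0.4951 0.2476 0.019 ] [25.8 30. ]
toeR [0.5117 0.1884 0.019 ] [ 24.6 -31.4]
loupe [0.4061 0.3002 0.036 ] [-44.4 106. ]
```

```bash
python3 -m jog '[{"grip":1,"slide":[3.7,-2.8,0],"yaw":0.078},{"grip":1,"slide":[3.7,-2.8,0],"yaw":0},{"grip":1,"slide":[3.7,-2.8,0],"yaw":0},{"grip":1,"slide":[3.7,-2.8,0],"yaw":0},{"grip":1,"slide":[3.7,-2.8,0],"yaw":0},{"grip":1,"slide":[3.7,-2.8,0],"yaw":0},{"grip":1,"slide":[3.7,-2.8,0],"yaw":0},{"grip":1,"slide":[3.7,-2.8,0],"yaw":0}]'
```

```text
clock: 2.2
position: [0.443, -0.279, 0.3042]
ee_rot: [0.989, 0.146, 0.0, 0.0]
ft_force: [1.0, 0.5, -0.1]
grip_width: 0.004
grasp_force: 0.0
```

```bash
python3 -m jog '[{"grip":1,"slide":[1.2,-4.5,0.9],"yaw":0},{"grip":1,"slide":[1.2,-4.5,0.9],"yaw":0},{"grip":1,"slide":[1.2,-4.5,0.9],"yaw":0},{"grip":1,"slide":[1.2,-4.5,0.9],"yaw":0},{"grip":1,"slide":[1.2,-4.5,0.9],"yaw":0},{"grip":1,"slide":[1.2,-4.5,0.9],"yaw":0},{"grip":1,"slide":[1.2,-4.5,0.9],"yaw":0},{"grip":1,"slide":[1.2,-4.5,0.9],"yaw":0}]' && python3 -m jog '[{"grip":1,"slide":[1.2,-4.0,0.9],"yaw":0},{"grip":1,"slide":[0,0,0],"yaw":0},{"grip":1,"slide":[0,0,0],"yaw":0}]'
python3 - <<'E'
from h import *
k=manip.calibration("wrist");im=manip.camera("wrist")
np.save("kw.npy",np.append(K(k)[3].ravel(),K(k)[:3]))
cv2.imwrite("pics/w1.png",cv2.resize(im,(800,600),interpolation=cv2.INTER_CUBIC));print(manip.get_obs()["position"])
for t in ["tray","board","keeper_stud","tray_pad","leaf_toe"]:
    print(t,[(round(float(m["conf"]),2),np.round(m["centre"],1).tolist(),int(m["region"].sum())) for m in manip.masks_of(t,"wrist")[:2]])
E
```

```text
clock: 3.0
position: [0.4299, 0.0935, 0.232]
ee_rot: [0.989, 0.146, 0.001, 0.0]
ft_force: [1.3, 0.1, 0.9]
grip_width: -0.001
grasp_force: 0.0
clock: 3.3
position: [0.43, 0.1342, 0.2228]
ee_rot: [0.989, 0.147, -0.0, 0.0]
ft_force: [0.2, -0.1, 0.0]
grip_width: 0.004
grasp_force: 0.0
[0.43029902 0.13305804 0.22292962]
tray [(0.59, [194.9, 138.2], 7524), (0.58, [317.5, 246.5], 573)]
board [(0.87, [191.6, 120.3], 1952), (0.68, [321.2, 247.2], 647)]
keeper_stud [(0.84, [244.8, 170.3], 586)]
tray_pad [(0.81, [195.7, 136.0], 7396)]
leaf_toe [(0.79, [154.7, 56.1], 444), (0.51, [199.9, 62.9], 14438)]
```

View pics/w1.png

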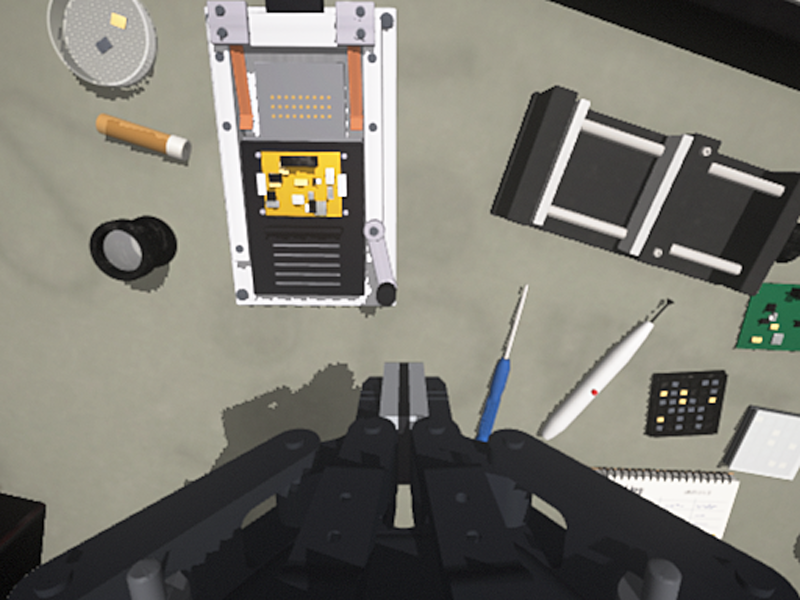

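```bash
python3 - <<'E'
from h import *
from scipy.optimize import least_squares
k=manip.calibration("wrist")
g=lambda u,v,z:p2w(k,(u/1.5625-.2,v/1.5625-.2),z)
P=[("trl",(256,294),.022,(-77,35)),("trr",(364,297),.022,(-77,-35)),("tfl",(240,140),.022,(15,35)),("tfr",(361,140),.022,(15,-35)),
("toeL",(246,129),.019,(18.5,31.5)),("toeR",(356,128),.019,(18.5,-31.5)),("piv",(375,230),.029,(-37.5,-41.5)),("knob",(386,292),.047,None)]
W={n:g(*uv,z) for n,uv,z,_ in P}
def res(q): return np.concatenate([(nest2w((*nn,0),q)-W[n])[:2]*1000 for n,_,_,nn in P if nn])
s=least_squares(res,[.484,.213,.29],loss="soft_l1");q=s.x;print(q,np.degrees(q[2]));print(np.round(res(q).reshape(-1,2),1))
np.save("q.npy",q)
c,sn=np.cos(q[2]),np.sin(q[2])
for n in W:
    d=(W[n][:2]-q[:2])*1000;print(n,np.round([c*d[0]+sn*d[1],-sn*d[0]+c*d[1]],1))
print("pad",nest2w((-55,0,22),q))
p=manip.get_obs()["position"];d=(p[:2]-q[:2])*1000;print("tcp nest",c*d[0]+sn*d[1],-sn*d[0]+c*d[1])
E
```

```text
[0.48469447 0.20921364 0.29319736] 16.7989710941787
[[ 0.4  0.5]
 [ 3.1 -0.5]
 [ 0.6  0.8]
 [ 1.1 -0. ]
 [-1.8 -0.4]
 [-2.1 -0.4]
 [-1.2  0.1]]
trl [-77.5  34.6]
trr [-79.8 -33.6]
tfl [14.2 34.4]
tfr [ 14.  -34.7]
toeL [20.3 31.4]
toeR [ 20.6 -31.8]
piv [-36.4 -42. ]
knob [-69.2 -48.6]
pad [0.43204162 0.19331784 0.022     ]
tcp nest -74.06835592449265 -57.70794954289259
```

```bash
python3 -m jog '[{"grip":1,"slide":[1.2,-2.9,2.5],"yaw":0},{"grip":1,"slide":[1.2,-2.9,2.5],"yaw":0},{"grip":1,"slide":[0,0,3],"yaw":0},{"grip":1,"slide":[0,0,1.5],"yaw":0},{"grip":1,"slide":[0,0,0],"yaw":0},{"grip":1,"slide":[0,0,0],"yaw":0}]'
cat > n.py <<'E'
from h import *
o=manip.get_obs();q=np.load("q.npy");c,s=np.cos(q[2]),np.sin(q[2]);d=(o["position"][:2]-q[:2])*1000;F=o["ft_force"]
print("t %.2f tip nest %.1f %.1f z %.1f  F nest %.1f %.1f %.1f"%(o["clock"],c*d[0]+s*d[1],-s*d[0]+c*d[1],o["position"][2]*1000-73,c*F[0]+s*F[1],-s*F[0]+c*F[1],F[2]),o["ee_rot"].round(3))
E
python3 n.py
python3 - <<'E'
from h import *
im=manip.camera("wrist");cv2.imwrite("pics/w2.png",cv2.resize(im,(800,600)))
E
```

```text
clock: 4.2
position: [0.4369, 0.1953, 0.1286]
ee_rot: [0.989, 0.145, 0.0, 0.0]
ft_force: [0.3, 0.6, 0.3]
grip_width: 0.002
grasp_force: 0.0
t 4.20 tip nest -49.7 0.5 z 55.6  F nest 0.4 0.5 0.3 [0.989 0.145 0.    0.   ]
```

View pics/w2.png

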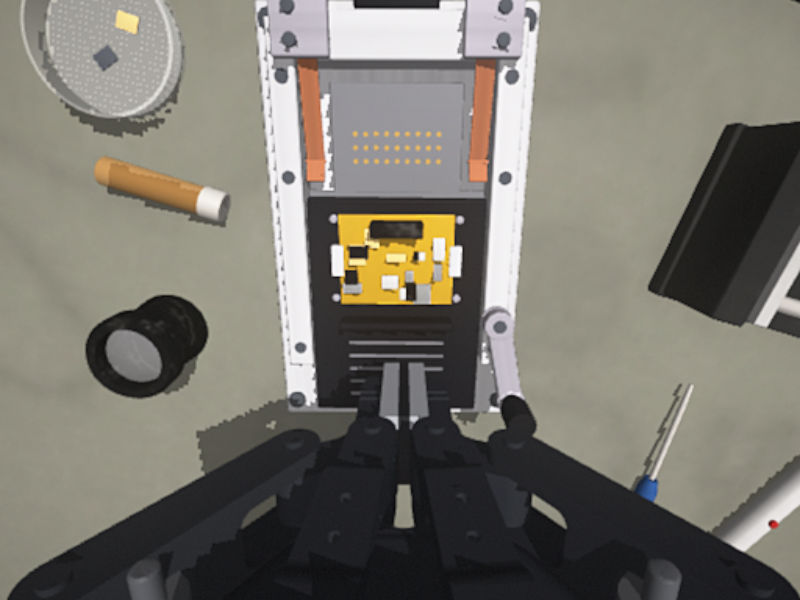

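```bash
python3 -m jog '[{"grip":1,"slide":[0,0,1.6],"yaw":0},{"grip":1,"slide":[0,0,1.6],"yaw":0},{"grip":1,"slide":[0,0,0.3],"yaw":0},{"grip":1,"slide":[0,0,0],"yaw":0}]' >/dev/null; python3 n.py
python3 -m jog '[{"grip":1,"slide":[0,0,0.2],"yaw":0},{"grip":1,"slide":[0,0,0.2],"yaw":0},{"grip":1,"slide":[0,0,0],"yaw":0}]' >/dev/null; python3 n.py
```

```text
t 4.65 tip nest -49.8 0.9 z 20.1  F nest -1.6 -1.7 5.7 [0.989 0.146 0.    0.   ]
t 4.95 tip nest -49.5 1.0 z 16.7  F nest -3.8 -1.2 7.7 [0.989 0.146 0.001 0.   ]
```

```bash
python3 -m jog '[{"grip":1,"slide":[0,0,0.1],"yaw":0},{"grip":1,"slide":[0,0,0.1],"yaw":0},{"grip":1,"slide":[0,0,0],"yaw":0}]' >/dev/null; python3 n.py
python3 -m jog '[{"grip":1,"slide":[0,0,0.1],"yaw":0},{"grip":1,"slide":[0,0,0.1],"yaw":0},{"grip":1,"slide":[0,0,0],"yaw":0}]' >/dev/null; python3 n.py
```

```text
t 5.25 tip nest -49.0 1.1 z 15.5  F nest -4.8 -0.8 17.9 [0.989 0.146 0.001 0.   ]
t 5.55 tip nest -48.0 1.5 z 15.2  F nest -10.7 -2.3 39.2 [0.989 0.146 0.002 0.   ]
```

```bash
python3 -m jog '[{"grip":1,"slide":[0.2,0,-0.1],"yaw":0},{"grip":1,"slide":[0.4,0,0],"yaw":0},{"grip":1,"slide":[0.4,0,0],"yaw":0},{"grip":1,"slide":[0,0,0],"yaw":0}]' >/dev/null; python3 n.py
python3 -m jog '[{"grip":1,"slide":[0.4,0,0],"yaw":0},{"grip":1,"slide":[0.4,0,0],"yaw":0},{"grip":1,"slide":[0,0,0],"yaw":0}]' >/dev/null; python3 n.py
```

```text
t 5.95 tip nest -38.0 1.4 z 15.4  F nest -5.1 -2.0 27.0 [0.989 0.146 0.002 0.   ]
t 6.25 tip nest -32.7 1.5 z 15.3  F nest -21.4 -1.6 43.2 [ 0.989  0.146 -0.001  0.002]
```

```bash
python3 -m jog '[{"grip":1,"slide":[0.4,0,-0.1],"yaw":0},{"grip":1,"slide":[0.4,0,0],"yaw":0},{"grip":1,"slide":[0,0,0],"yaw":0}]' >/dev/null; python3 n.py
python3 - <<'E'
from h import *
im=manip.camera("wrist");cv2.imwrite("pics/w3.png",cv2.resize(im,(800,600)))
E
```

```text
t 6.55 tip nest -25.0 1.5 z 15.5  F nest -16.1 -1.2 29.5 [ 0.989  0.146 -0.001  0.001]
```

View pics/w3.png

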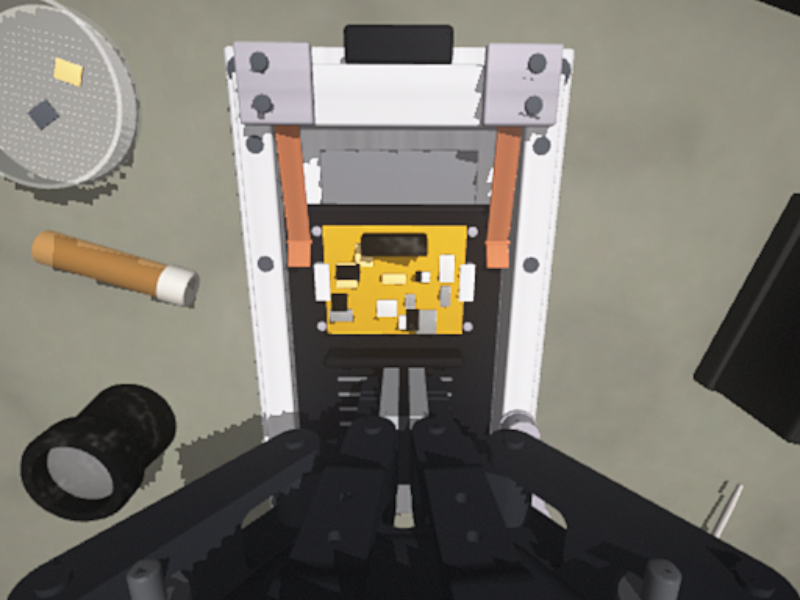

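The tray's nose (row ~205) is now under both leaf springs (toes at row ~255), with the fingertip just behind the rib at (405,368). I'll keep sliding.

```bash
python3 -m jog '[{"grip":1,"slide":[0.4,0,0],"yaw":0},{"grip":1,"slide":[0.4,0,0],"yaw":0},{"grip":1,"slide":[0,0,0],"yaw":0}]' >/dev/null; python3 n.py
python3 -m jog '[{"grip":1,"slide":[0.4,0,0],"yaw":0},{"grip":1,"slide":[0.3,0,0],"yaw":0},{"grip":1,"slide":[0,0,0],"yaw":0}]' >/dev/null; python3 n.py
```

```text
t 6.90 tip nest -17.0 1.4 z 15.5  F nest -16.1 -1.1 29.5 [ 0.989  0.146 -0.001  0.001]
t 7.20 tip nest -10.0 1.4 z 15.5  F nest -15.7 -1.6 28.6 [ 0.989  0.146 -0.001  0.001]
```

```bash
python3 -m jog '[{"grip":1,"slide":[0.3,0,0],"yaw":0},{"grip":1,"slide":[0.2,0,0],"yaw":0},{"grip":1,"slide":[0,0,0],"yaw":0}]' >/dev/null; python3 n.py
python3 -m jog '[{"grip":1,"slide":[0.2,0,0],"yaw":0},{"grip":1,"slide":[0.1,0,0],"yaw":0},{"grip":1,"slide":[0,0,0],"yaw":0}]' >/dev/null; python3 n.py
```

```text
t 7.50 tip nest -4.9 1.4 z 15.6  F nest -14.7 -2.1 27.6 [ 0.989  0.146 -0.001  0.001]
t 7.80 tip nest -2.2 1.3 z 15.5  F nest -18.4 -2.3 30.9 [ 0.989  0.146 -0.001  0.001]
```

```bash
python3 -m jog '[{"grip":1,"slide":[0.1,0,0],"yaw":0},{"grip":1,"slide":[0.1,0,0],"yaw":0},{"grip":1,"slide":[0,0,0],"yaw":0}]' >/dev/null; python3 n.py
python3 -m jog '[{"grip":1,"slide":[0.1,0,0],"yaw":0},{"grip":1,"slide":[0,0,0],"yaw":0},{"grip":1,"slide":[0,0,0],"yaw":0}]' >/dev/null; python3 n.py
```

```text
t 8.10 tip nest -1.9 1.4 z 15.5  F nest -28.5 -2.8 41.9 [ 0.989  0.146 -0.003  0.002]
t 8.40 tip nest -1.7 1.5 z 15.4  F nest -33.5 -2.0 47.6 [ 0.989  0.146 -0.004  0.003]
```

```bash
python3 -m jog '[{"grip":1,"slide":[-0.25,0,-0.2],"yaw":0},{"grip":1,"slide":[-0.15,0,-0.4],"yaw":0},{"grip":1,"slide":[0,0,-1.5],"yaw":0},{"grip":1,"slide":[0,0,-2],"yaw":0},{"grip":1,"slide":[0,0,-2],"yaw":0},{"grip":1,"slide":[-3.0,2.5,0],"yaw":0},{"grip":1,"slide":[-3.0,2.5,0],"yaw":0},{"grip":1,"slide":[-2.0,3.0,0],"yaw":0}]' >/dev/null; python3 n.py
python3 - <<'E'
from h import *
k=manip.calibration("wrist");im=manip.camera("wrist");cv2.imwrite("pics/w4.png",cv2.resize(im,(800,600)))
E
```

```text
t 9.20 tip nest -83.0 -78.9 z 75.9  F nest 0.7 -0.5 -0.2 [0.989 0.147 0.001 0.   ]
```

View pics/w4.png

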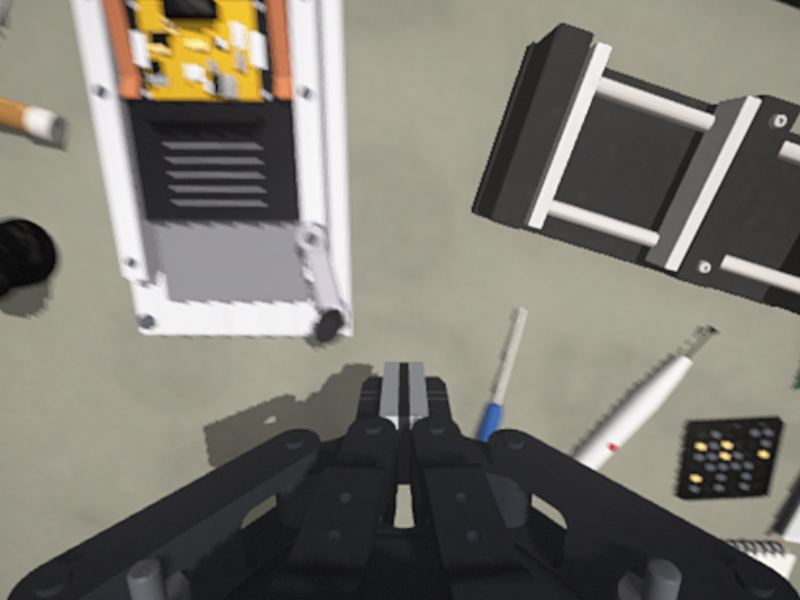

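```bash
python3 - <<'E'
from h import *
k=manip.calibration("wrist");q=np.load("q.npy");c,s=np.cos(q[2]),np.sin(q[2])
for n,uv,z in [("knob",(328,325),.047),("piv",(312,236),.029),("trayRL",(147,220),.016),("trayRR",(298,220),.016)]:
    d=(p2w(k,(uv[0]/1.5625-.2,uv[1]/1.5625-.2),z)[:2]-q[:2])*1000;print(n,c*d[0]+s*d[1],-s*d[0]+c*d[1])
E
python3 n.py
```

```text
knob -72.90389022570167 -54.64186221858805
piv -39.31520283550286 -46.88478533416812
trayRL -33.80489473786409 29.19239003347778
trayRR -34.18704609786083 -38.45165758707288
t 9.25 tip nest -85.4 -84.2 z 75.3  F nest -0.4 -5.8 -1.9 [ 0.99   0.144 -0.001  0.002]
```

```bash
python3 -m jog '[{"grip":1,"slide":[0.8,0,1.5],"yaw":0},{"grip":1,"slide":[0,0,1.5],"yaw":0},{"grip":1,"slide":[0,0,1.1],"yaw":0},{"grip":1,"slide":[0,0,0],"yaw":0},{"grip":1,"slide":[0,0,0],"yaw":0}]' >/dev/null; python3 n.py
```

```text
t 9.75 tip nest -73.8 -78.5 z 34.4  F nest 0.8 0.1 0.2 [ 0.989  0.146  0.    -0.   ]
```

```bash
python3 -m jog '[{"grip":1,"slide":[0,-0.6,0],"yaw":0},{"grip":1,"slide":[0,-0.5,0],"yaw":0},{"grip":1,"slide":[0,0,0],"yaw":0}]' >/dev/null; python3 n.py
python3 -m jog '[{"grip":1,"slide":[0,-0.4,0],"yaw":0},{"grip":1,"slide":[0,-0.4,0],"yaw":0},{"grip":1,"slide":[0,0,0],"yaw":0}]' >/dev/null; python3 n.py
python3 - <<'E'
from h import *
k=manip.calibration("wrist");im=manip.camera("wrist");cv2.imwrite("pics/w5.png",cv2.resize(im,(800,600)))
E
```

```text
t 10.05 tip nest -73.8 -66.6 z 34.4  F nest -0.3 -0.3 -0.2 [ 0.989  0.147  0.    -0.   ]
t 10.35 tip nest -74.2 -59.2 z 33.9  F nest -0.7 0.8 -0.9 [ 0.989  0.146 -0.     0.   ]
```

View pics/w5.png

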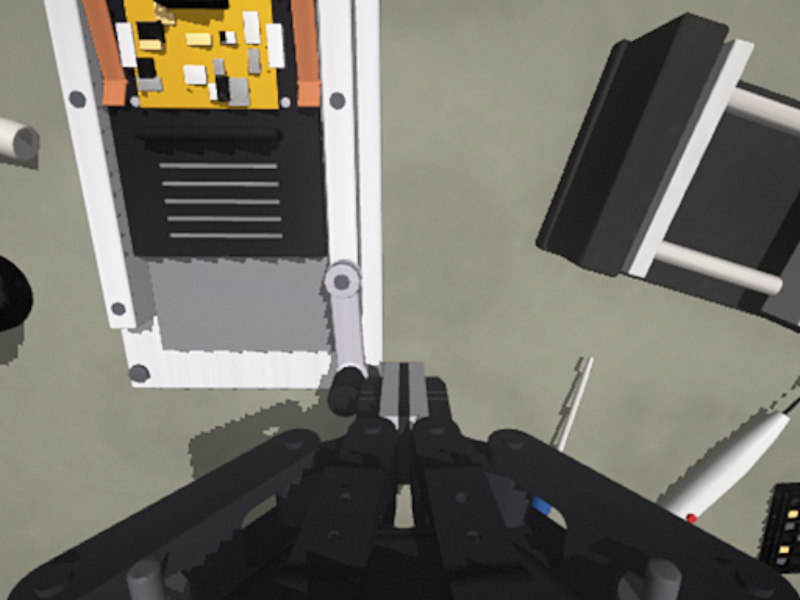

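Knob (350,388) is now against the left flank of the closed fingers, and the tray sits home between the springs. I'll push round the arc.

```bash
python3 -m jog '[{"grip":1,"slide":[-0.2,-0.5,0],"yaw":0},{"grip":1,"slide":[-0.2,-0.5,0],"yaw":0},{"grip":1,"slide":[-0.1,-0.5,0],"yaw":0},{"grip":1,"slide":[0,0,0],"yaw":0}]' >/dev/null; python3 n.py
python3 -m jog '[{"grip":1,"slide":[0,-0.5,0],"yaw":0},{"grip":1,"slide":[0,-0.5,0],"yaw":0},{"grip":1,"slide":[0,-0.4,0],"yaw":0},{"grip":1,"slide":[0,0,0],"yaw":0}]' >/dev/null; python3 n.py
python3 - <<'E'
from h import *
k=manip.calibration("wrist");im=manip.camera("wrist");cv2.imwrite("pics/w6.png",cv2.resize(im,(800,600)))
E
```

```text
t 10.80 tip nest -79.2 -43.8 z 33.9  F nest -0.2 0.1 0.5 [ 0.989  0.146 -0.    -0.   ]
t 11.20 tip nest -79.3 -29.8 z 33.8  F nest -0.8 -0.1 -0.8 [ 0.989  0.146 -0.    -0.   ]
```

View pics/w6.png

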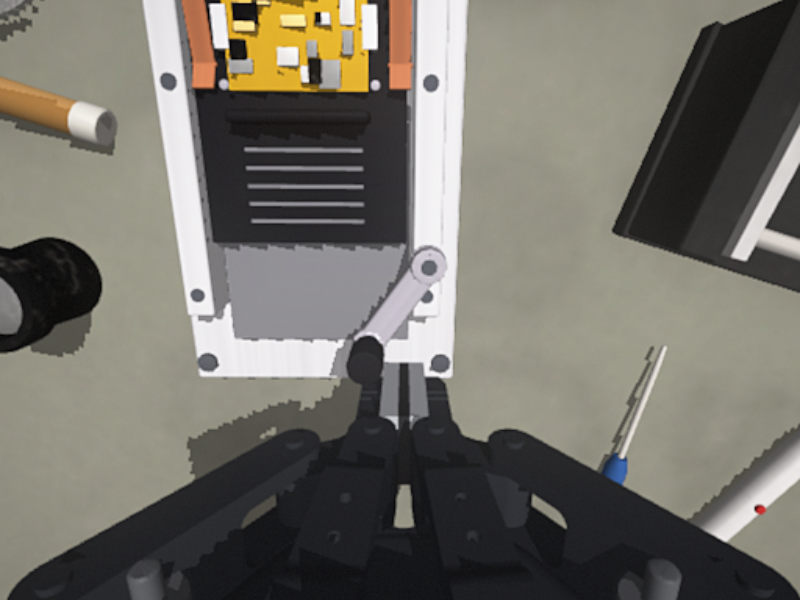

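θ ≈ 0.7 rad, with the knob at (365,358) just ahead-left of the fingertips. Now curving into +x.

```bash
python3 -m jog '[{"grip":1,"slide":[0.2,-0.4,0],"yaw":0},{"grip":1,"slide":[0.3,-0.4,0],"yaw":0},{"grip":1,"slide":[0.4,-0.4,0],"yaw":0},{"grip":1,"slide":[0.4,-0.3,0],"yaw":0},{"grip":1,"slide":[0,0,0],"yaw":0}]' >/dev/null; python3 n.py
python3 -m jog '[{"grip":1,"slide":[0.4,-0.4,0],"yaw":0},{"grip":1,"slide":[0.4,-0.3,0],"yaw":0},{"grip":1,"slide":[0.2,0,0],"yaw":0},{"grip":1,"slide":[0,0,0],"yaw":0}]' >/dev/null; python3 n.py
```

```text
t 11.75 tip nest -65.2 -15.2 z 34.0  F nest -0.8 -0.5 0.2 [ 0.989  0.146  0.    -0.   ]
t 12.15 tip nest -55.6 -8.2 z 34.0  F nest 0.9 0.0 0.7 [ 0.989  0.146  0.    -0.   ]
```

```bash
python3 -m jog '[{"grip":1,"slide":[0.2,0,0],"yaw":0},{"grip":1,"slide":[0.1,0,0],"yaw":0},{"grip":1,"slide":[0,0,0],"yaw":0}]' >/dev/null; python3 n.py
python3 -m jog '[{"grip":1,"slide":[0.1,0,0],"yaw":0},{"grip":1,"slide":[0.1,0,0],"yaw":0},{"grip":1,"slide":[0,0,0],"yaw":0}]' >/dev/null; python3 n.py
```

```text
t 12.45 tip nest -53.6 -8.5 z 33.7  F nest -4.4 1.1 2.7 [ 0.989  0.146 -0.001  0.   ]
t 12.75 tip nest -53.0 -8.4 z 33.4  F nest -12.8 1.0 7.2 [ 0.989  0.146 -0.002  0.001]
```

```bash
python3 -m jog '[{"grip":1,"slide":[-0.8,0,0],"yaw":0},{"grip":1,"slide":[-1.5,0,-0.5],"yaw":0},{"grip":1,"slide":[-1,0,-3],"yaw":0},{"grip":1,"slide":[-2,0,-4],"yaw":0},{"grip":1,"slide":[-1,0,-3],"yaw":0},{"grip":1,"slide":[0,0,0],"yaw":0},{"grip":1,"slide":[0,0,0],"yaw":0}]' >/dev/null; python3 n.py
python3 - <<'E'
from h import *
k=manip.calibration("wrist");im=manip.camera("wrist");cv2.imwrite("pics/w7.png",cv2.resize(im,(800,600)))
E
```

```text
t 13.45 tip nest -113.6 -9.2 z 139.3  F nest 0.0 0.6 -0.7 [0.989 0.145 0.001 0.001]
```

View pics/w7.png

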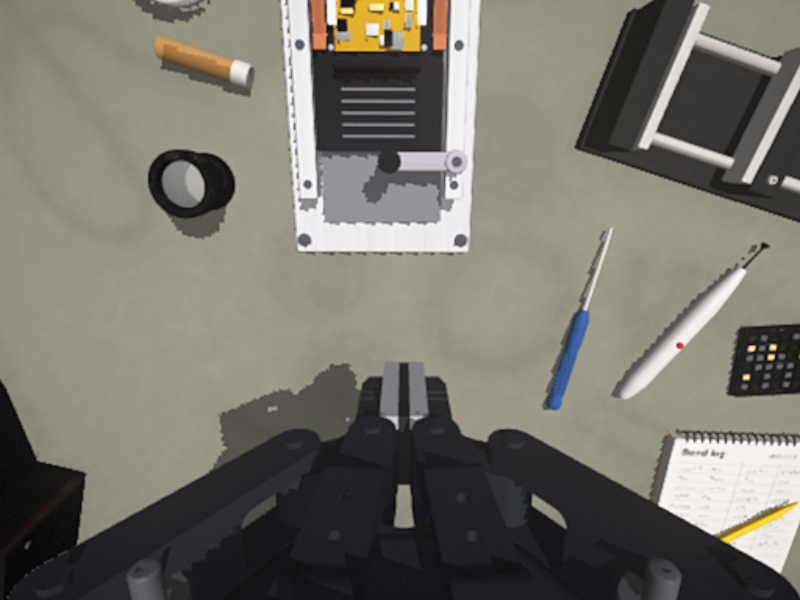

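The keeper stands square across the channel behind the tray (knob at (389,162), pivot at (456,162)). The tray is home, and the loupe, vial and screwdriver look undisturbed.

```bash
python3 -c "
from workcell import manip
print(manip.hand_in())"
```

```text
the job is handed in; nothing more can be done
None
```

The tray is fully home under both leaf springs, the keeper is shut across the channel behind it, the arm is clear, and the job was handed in at about 13.5 s of robot time.

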